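Unbolt the tumbler cabinet and hold its sprung cover just below balance

ROBOT

A 6-joint arm with a two-finger parallel gripper is mounted at the origin on a cart in front of the work surface, level with it; the furniture and walls round the work are solid. World frame = base frame: x ahead of the robot, y to its left, z up, the work surface at z = 0. Lengths are in m, angles in degrees, forces in N, time in s.
With the tool pointing down it reaches from about 0.4 to 0.825 m from the base axis. Payload 7 kg.
Tool frame: the origin (TCP) lies midway between the tips of the shut fingers; the grasp point (between the pads) lies 19 mm behind it; z points along the fingers, y is the line along which they close (so a half turn about z gives the same grasp; the last joint's range is limited). The gripper opens to 88 mm and grips with 3 to 60 N. Pads are 19 mm wide; open, the fingers measure 130 mm over their backs; the gripper's body (78 mm by 193 mm) begins 47 mm behind the grasp point.
Start: joints at [16.507, 20.546, 0.682, 0, -70.136, -16.507], TCP at [0.675, -0, 0.227] pointing down, gripper open.
Joint ranges: [-176.03, 176.03], [-82.01, 121.73], [-58.28, 71.71], [-173.87, 95.51], [-174.79, -0.11], [-173.66, 173.66]. Speed limits (degrees/s): [136.94, 136.94, 172.46, 180, 180, 180].

INTERFACE

Orientations are given as [roll, pitch, yaw] about the fixed x, y, z axes, in that order (R = Rz(yaw) Ry(pitch) Rx(roll)).
In Python, from plant import r gives the robot as it stands. The module is installed in compiled form; this text tells all that it offers.
- The arm moves only by the tool play_rows, never from a script. Its argument "rows" is a list of rows, each an object with "slide": the shift along the tool's x, y, z as a fraction of full scale, a list of three; "delta_rot": the turn, a rotation vector about the tool's x, y, z as a fraction of full scale, a list of three; "fingers": the opening, from -1 (shut) to 1 (fully open). In form: [{"slide": [x, y, z], "delta_rot": [rx, ry, rz], "fingers": fingers}, ...]. A call has 1 to 8 rows; each row shifts and turns the commanded pose from where the row before left it, along the tool's axes as they then stand; what a row does not reach is not made up. Full scale, the value 1, is 0.15 m for a shift and 0.08 rad for a turn. A row lasts 1/8 s, in which the tool goes at most 62.5 mm and 10.7 degrees, less where a joint would pass 70% of its speed; a pose out of reach is approached as far as the arm can. A call with a number of a shift or a turn outside -1 to 1 is refused whole. A call with a gripper value outside its range is refused whole. The fingers move at their own pace and stop on an object; "squeeze" is the grip in N (left out, the last holds). Time passes only in rows, so rows that do not move let the fingers close. It gives the time, the measured TCP pose, the force, the opening and the grip force at its end, in the units of the state.
- r.get_state(): the state, without advancing time (a new reading comes with each control period).
- r.capture(name): name is "scene" or "side" or "wrist"; returns a dict with "image" (480x640x3 uint8, blue, green, red), "fx", "fy", "cx", "cy" (pixels), "R" (3x3) and "t" (3): a world point X has camera coordinates R X + t; the wrist camera has in their place "T_tool_cam" (4x4, takes a point from camera to tool coordinates, whose origin is the TCP and whose axes are the flange's). Camera axes: x right, y down, z forward; pixel columns grow to the right and rows downward; lengths in m; the calibration is good to about 2 mm. The wrist camera is an equidistant fisheye: a pixel r from the principal point sees the ray r / f radians off the axis. A picture is of the moment at which its call begins: read the wrist's pose just before it. There is no depth.
- r.close_job(): hands the job in; it is judged then, once.
The state is a dict: "time_s": time; "joints": joint angles; "qd": joint speeds; "joint_torque": joint torques, N m; "tcp_pos": TCP position; "eef_rot": TCP orientation; "contact_force": force on the tool from outside, world axes, zero at the start; "moment": the same for the moment, N m; "gripper_width": finger opening in m; "gripper_force": force on a finger pad.
Only numpy, scipy, OpenCV 4.12 (cv2) and the standard library are available. Lean on these libraries where they do the work, as an engineer would, in place of code of your own. Each camera call takes 0.05 s, during which the arm holds its last target. There are 200 camera calls.

TASK

The spring of the tumbler cabinet's cover is to be checked: turn the red-knobbed hand crank anticlockwise (seen from above), about two turns, until it stops and the bolt is drawn off the cover. Then take the cover by its black bar and raise it past its balance point, so that the pointer stands in the red band of the quadrant, never letting it spring open beyond the red; ease it back down until the pointer is in the green band just below balance, and finish there, still gripping the bar and holding the cover steady. Leave the other things on the bench where they are.

Things in the scene. Friction and masses are not known exactly. Their poses are not given: they have to be found in the camera images.
- cabinet: Bench tumbler cabinet fixed to the bench: grey steel box 160 mm deep (its x), 190 mm wide (its y), 110 mm high, with a blue cover. Its front faces its own -x, roughly towards the robot; yaw up to 0.25 rad either way. Origin: centre of the underside. The crank stands on a blue pedestal, 136 mm high, on its left (+y) side.
- quadrant (a point): Centre of the upright quadrant, on the hinge axis at its right (-y) end. Its curved rim, 78 mm from the hinge axis, carries coloured bands which the cover's yellow pointer sweeps: white from shut, green 0.76 to 1.00 rad, a short white gap, red 1.047 (balance) to 1.38 rad, white again.
- crank (a joint): Hand crank on an upright axis: 0 = bolt home over the cover, grows anticlockwise seen from above, stop at 12.57 rad (two turns) with the bolt drawn. Starts at 0 to 1.2. At value c the knob lies 40 mm from the axis at 40 mm x (-cos c, -sin c) in the cabinet's x and y. Turning takes 1 to 2 N at the knob; it stays where left.
- knob_center (a point): Centre of the crank's red knob, an upright cylinder 22 mm in diameter and 50 mm high (underside 153 mm, top 203 mm above the bench; the crank arm is just below). It spins freely on its pin, so a gripper may hold it from above and go round without turning; grip firmly, 20 N or so, or it slips out sideways.
- crank_axis (a point): Point on the crank's upright axis at the height of the knob's centre, 178 mm above the bench.
- bolt_tip (a point): Tip of the steel bolt, 12 mm in diameter, that lies over a tab at the cover's left edge. The crank draws it 2 mm per rad towards the cabinet's +y; the cover cannot rise until it has been drawn 18 mm.
- cover (a joint): Angle of the cover in rad: 0 = shut, grows as the front rises, stop at 1.75. A torsion spring helps it: below the balance point at 1.047 (60 degrees) it falls shut if let go (about 3.6 N upward at the bar when shut, under 1 N near balance); above it the spring carries it open. Never let it pass 1.38.
- cover_bar (a point): Black round handle bar of the cover, 14 mm in diameter, along its own y (parallel to the hinge); origin at its centre, 225 mm from the hinge axis; own x points to the hinge. Shut: 115 mm above the bench, the cover's edge 54 mm behind it. Arms at 56 mm either side of the centre; between them grip it from above, across it; it may turn between the fingers.
- torque_tool (a point): Torque tool hanging upright from the white torque arm at the right: a fixed obstacle about 95 mm across, from 40 mm to 550 mm above the bench, between the robot's start and the cabinet; this point is 250 mm above the bench on its axis. The arm has to pass on the robot's side of it.
- cover_hinge (a point): Middle of the cover's hinge axis, 115 mm above the bench; the axis runs along the cabinet's y.
- tape_roll: yellow roll of tape lying flat, 100 mm across, 19 mm high; a bystander, to be left where it is. Origin: centre of its underside.
- hex_keys: red hex key set, 27x100x20 mm; a bystander, to be left where it is. Origin: centre of its underside.
- marker: white and red marker pen, 14x125x14 mm; a bystander, to be left where it is. Origin: centre of its underside.
- mag_tray: round silver tray, 103 mm across, 20 mm high; a bystander, to be left where it is. Origin: centre of its underside.
- oil_bottle: small green oil bottle with a spout, 38 mm across, 89 mm high; a bystander, to be left where it is. Origin: centre of its underside.
- pin_gauge: steel pin gauge, 17x100x15 mm; a bystander, to be left where it is. Origin: centre of its underside.

How it is judged (in metres and radians):
On the way, in this order (a step that is already met when the one before it is completed fails the run):
1. the crank is turned anticlockwise to its stop, so the bolt is fully drawn (value of joint crank above 11.9 rad), for 0.1 s.
2. the cover is raised past its balance point, pointer in the red band (value of joint cover above 1.08 rad), for 0.1 s.
At the end, for the whole second after the job is handed in: The cover is held still (under 0.05 rad/s) with the pointer in the green band, 0.75 to 1.01 rad open, the fingers still on the bar , gripping it (summed contact force over 4 N), the crank still within 1 rad of its stop (value of joint cover between 0.75 and 1.01 rad and velocity of joint cover between -0.05 and 0.05 rad/s and contact force between the fingers and cover above 4 N and value of joint crank above 11.6 rad); the arm keeps its last pose, push and grip.
It fails at once if the cover springs open beyond the red band (1.40 rad) (value of joint cover above 1.4 rad).
It fails at once if a thing lying on the bench is moved by more than 20 mm (distance of any of tape_roll, hex_keys, marker, mag_tray, oil_bottle, pin_gauge from where it was at the start of the episode above 0.02 m).
It also fails if it takes over 72 s, if anything falls off the work surface, if the arm or the gripper's body presses on something with over 40 N, if the wrist force passes 120 N, or if a joint passes its speed limit or range.

## Working session

There is one attempt and no reset: what is moved stays moved. The work goes in short steps, Python scripts to look and compute and a tool call to move; the robot and the scene stay as the last step left them, time stands still between calls to the robot, and variables do not carry over. Pictures are saved under pics/ and viewed, at most 10 in all, crops included, and the job is handed in when it is done.

Besides the shell and the picture viewer there is one more tool, called after ">>>" in YAML: its name, and indented under it one key for each argument. play_rows: Moves the arm, as the interface text tells. Shift numbers are shares of 0.15 m and turn numbers shares of 0.08 rad, none past 1 either way. Its arguments: {"type":"object","properties":{"rows":{"type":"array"},"squeeze":{"type":"number"}},"required":["rows"]}

```bash
mkdir -p pics
python3 - <<'E'
from plant import r
import cv2,pickle
print(r.get_state())
for n in("scene","side"):
    c=r.capture(n);cv2.imwrite(f"pics/{n}0.png",c["image"]);pickle.dump(c,open(n+"0.pkl","wb"))
    print(n,c["fx"],c["cx"],c["cy"],(-c["R"].T@c["t"]))
E
```

```text
{'time_s': 0.0, 'joints': array([ 1.65066037e+01,  2.05943891e+01,  6.32395826e-01, -1.90554978e-02,
       -7.01354718e+01, -1.65082915e+01]), 'qd': array([-0.03905481, -0.00481839, -0.01978755,  0.02980906,  0.01490692,
       -0.01838581]), 'joint_torque': array([-8.00930356e-04, -5.82726967e+01,  2.93058443e+01,  6.99745238e+00,
        6.93249181e-03, -2.06530804e-04]), 'tcp_pos': array([ 6.74504033e-01, -3.93285372e-05,  2.25582228e-01]), 'eef_rot': array([ 1.79901462e+02, -1.05230347e-02, -9.00081691e+01]), 'contact_force': array([ 0.98297053,  0.24923566, -0.19303524]), 'moment': array([-0.04413336,  0.01347891,  0.01875374]), 'gripper_force': 0.0, 'gripper_width': 0.08768887890706703}
scene 514.0180582373556 320.4429395285928 232.1841215132909 [-0.08073123 -0.6207574   1.10723294]
side 483.80405057105617 311.04030364236985 237.99946285544274 [0.30887409 1.13899094 0.62971322]
```

View pics/scene0.png

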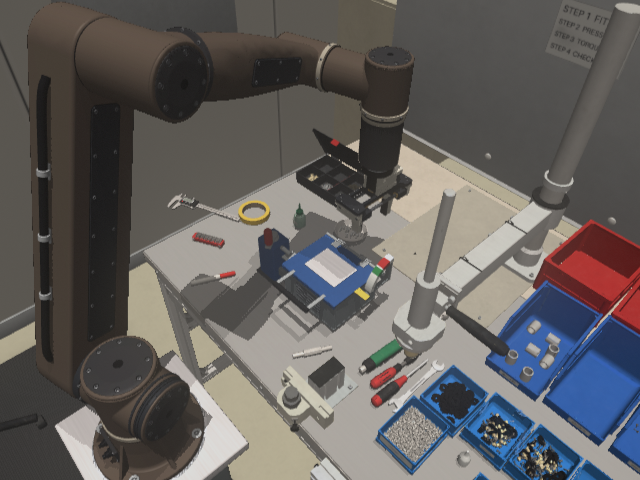

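View pics/side0.png

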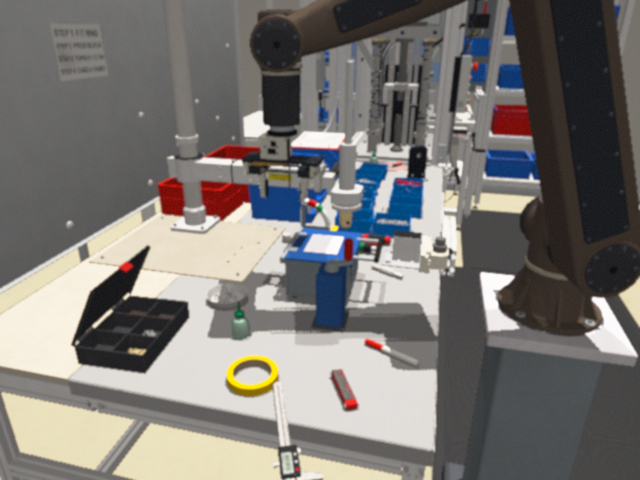

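```bash
cat > h.py <<'E'
import numpy as np,cv2,pickle
def ray(c,u,v):
    d=c["R"].T@np.array([(u-c["cx"])/c["fx"],(v-c["cy"])/c["fy"],1]); return -c["R"].T@c["t"],d/np.linalg.norm(d)
def plane(c,u,v,z):
    o,d=ray(c,u,v); return o+d*(z-o[2])/d[2]
def tri(a,b):
    A=np.zeros((3,3));y=np.zeros(3)
    for o,d in(a,b):
        P=np.eye(3)-np.outer(d,d);A+=P;y+=P@o
    X=np.linalg.solve(A,y); return X,[np.linalg.norm(np.cross(X-o,d)) for o,d in(a,b)]
E
python3 - <<'E'
from h import *
S=pickle.load(open("scene0.pkl","rb"));D=pickle.load(open("side0.pkl","rb"))
print("knob",tri(ray(S,267,237),ray(D,349,248)))
def red(c,x0,x1,y0,y1):
    h=cv2.cvtColor(c["image"],cv2.COLOR_BGR2HSV);m=((h[...,0]<8)|(h[...,0]>172))&(h[...,1]>150)&(h[...,2]>60)
    k=np.zeros_like(m);k[y0:y1,x0:x1]=m[y0:y1,x0:x1];ys,xs=np.nonzero(k);print(len(xs),xs.min(),xs.max(),ys.min(),ys.max());return xs.mean(),ys.mean()
a=red(S,255,280,222,252);b=red(D,340,358,235,265);print(a,b,tri(ray(S,*a),ray(D,*b)))
a=cv2.resize(S["image"][210:330,240:400],None,fx=4.5,fy=4.5,interpolation=cv2.INTER_CUBIC)
cv2.imwrite("pics/crop1.png",a)
a=cv2.resize(D["image"][180:330,250:410],None,fx=4,fy=4,interpolation=cv2.INTER_CUBIC)
cv2.imwrite("pics/crop2.png",a)
for n,u,v in(("tape",254,212),("oil",299,224),("hex",208,240),("marker",213,277),("tray",349,230),("pin",312,351)):print(n,plane(S,u,v,0.01))
print("torque",tri(ray(S,420,318),ray(D,347,200)))
E
```

```text
knob (array([0.47050099, 0.16768811, 0.1791082 ]), [np.float64(0.00016002169953771288), np.float64(0.00016002169953765308)])Traceback (most recent call last):
  File "<stdin>", line 7, in <module>
  File "<stdin>", line 6, in red
    return umr_minimum(a, axis, None, out, keepdims, initial, where)
ValueError: zero-size array to reduction operation minimum which has no identity
```

Run:
```python
from h import *
S=pickle.load(open("scene0.pkl","rb"));D=pickle.load(open("side0.pkl","rb"))
a=cv2.resize(S["image"][210:330,240:400],None,fx=4.5,fy=4.5,interpolation=cv2.INTER_CUBIC)
cv2.imwrite("pics/crop1.png",a)
for n,u,v in(("tape",254,212),("oil",299,224),("hex",208,240),("marker",213,277),("tray",349,230),("pin",312,351)):print(n,plane(S,u,v,0.01).round(3))
print("torque",tri(ray(S,420,318),ray(D,347,200)))
```

```text
tape [0.61 0.43 0.01]
oil [0.682 0.291 0.01 ]
hex [0.429 0.419 0.01 ]
marker [0.357 0.284 0.01 ]
tray [0.782 0.168 0.01 ]
pin [ 0.404 -0.084  0.01 ]
torque (array([ 0.56561131, -0.25557872,  0.15311114]), [np.float64(0.015874385562363647), np.float64(0.015874385562363695)])
```

View pics/crop1.png

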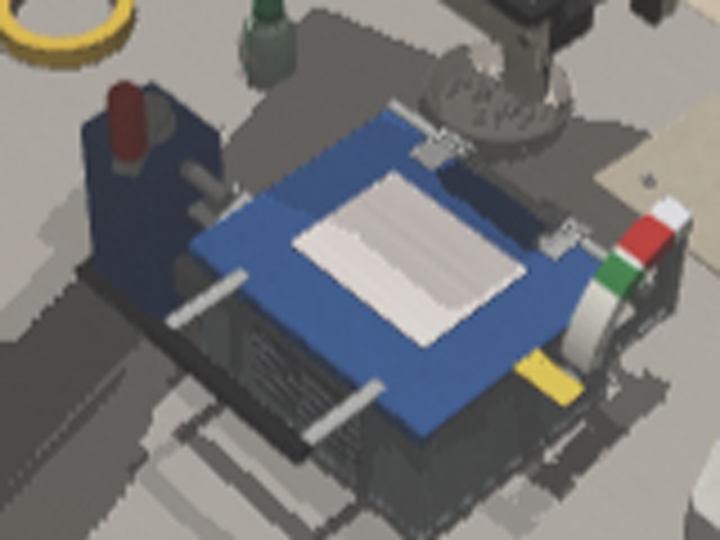

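Run:
```python
from h import *
S=pickle.load(open("scene0.pkl","rb"))
f=lambda u,v,z:plane(S,240+u/4.5,210+v/4.5,z)
P={}
for n,u,v,z in(("barL",80,270,.115),("barR",303,453,.115),("armL",172,322,.118),("armR",308,440,.118),("cFL",190,240,.118),("cFR",425,437,.118),("cBL",395,112,.118),("hinR",570,240,.118),("hinL",440,148,.118),("knobtop",124,90,.203),("axis",158,112,.17)):
    P[n]=f(u,v,z);print(n,P[n].round(4))
for a,b in(("barR","barL"),("cFR","cFL"),("armR","armL"),("hinR","hinL")):
    d=P[b]-P[a];print(a,np.linalg.norm(d),np.arctan2(-d[0],d[1]))
d=P["cBL"]-P["cFL"];print(np.linalg.norm(d),np.arctan2(d[1],d[0]))
```

```text
barL [0.4148 0.1409 0.115 ]
barR [ 0.4242 -0.0433  0.115 ]
armL [0.4282 0.073  0.118 ]
armR [ 0.4305 -0.0402  0.118 ]
cFL [0.4755 0.1151 0.118 ]
cFR [ 0.4789 -0.0804  0.118 ]
cBL [0.6384 0.1152 0.118 ]
hinR [ 0.6419 -0.0314  0.118 ]
hinL [0.6375 0.074  0.118 ]
knobtop [0.473  0.1667 0.203 ]
axis [0.4966 0.1677 0.17  ]
barR 0.18437815351077774 0.051049319238199706
cFR 0.19556255740845707 0.01761669454847153
armR 0.11329354140346433 0.020099689756720173
hinR 0.10548009903775403 0.042274712861593636
0.1628718534667094 0.0004174314622836346
```

>>> play_rows:
  rows:
    - {"slide":[0,0,-0.3],"delta_rot":[0,0,0],"fingers":1}
    - {"slide":[-0.22,0.27,-0.04],"delta_rot":[0,0,0],"fingers":1}
    - {"slide":[-0.22,0.27,-0.04],"delta_rot":[0,0,0],"fingers":1}
    - {"slide":[-0.22,0.27,-0.04],"delta_rot":[0,0,0],"fingers":1}
    - {"slide":[-0.22,0.27,-0.04],"delta_rot":[0,0,0],"fingers":1}
    - {"slide":[-0.22,0.27,0],"delta_rot":[0,0,0],"fingers":1}
    - {"slide":[0,0,0],"delta_rot":[0,0,0],"fingers":1}
    - {"slide":[0,0,0],"delta_rot":[0,0,0],"fingers":1}
  squeeze: 25

```text
time_s: 1.1
tcp_pos: [0.4725, 0.1651, 0.2956]
eef_rot: [-180.0, 0.0, -89.9]
contact_force: [1.0, -0.1, -0.0]
gripper_width: 0.0877
gripper_force: 0.0
```

Run:
```python
from h import *
from plant import r
s=r.get_state();c=r.capture("wrist");cv2.imwrite("pics/w1.png",c["image"]);pickle.dump((s,c),open("w1.pkl","wb"))
print(s["tcp_pos"],s["eef_rot"],{k:v for k,v in c.items() if k!="image"})
```

```text
[0.47246329 0.16510917 0.29560497] [-1.79992097e+02  4.26283094e-06 -8.99397898e+01] {'fx': 371.64829954431775, 'fy': 371.64829954431775, 'cx': 312.3863867190233, 'cy': 245.71646905451234, 'T_tool_cam': array([[-7.23856494e-04, -9.58022214e-01, -2.86693065e-01,
         7.83009152e-02],
       [ 9.99999717e-01, -7.51827275e-04, -1.25188198e-05,
         6.93917203e-04],
       [-2.03550359e-04, -2.86692993e-01,  9.58022487e-01,
        -1.57781612e-01],
       [ 0.00000000e+00,  0.00000000e+00,  0.00000000e+00,
         1.00000000e+00]])}
```

View pics/w1.png

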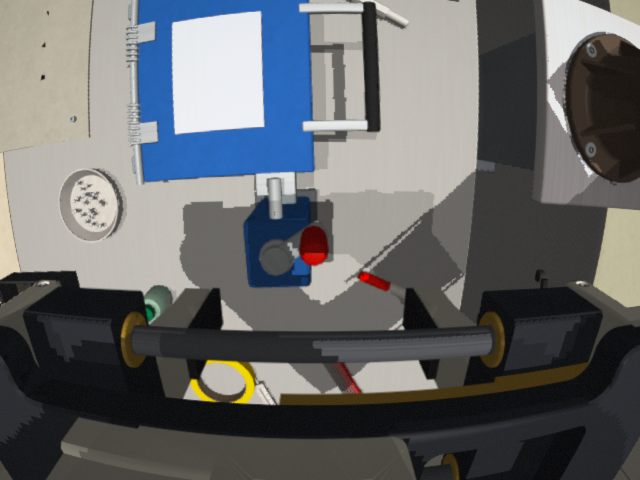

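```bash
cat >> h.py <<'E'
from scipy.spatial.transform import Rotation as Ro
def wray(s,c,u,v):
    x,y=u-c["cx"],v-c["cy"];q=np.hypot(x,y);t=q/c["fx"];d=np.array([np.sin(t)*x/q,np.sin(t)*y/q,np.cos(t)])
    R=Ro.from_euler("xyz",s["eef_rot"],degrees=True).as_matrix();T=c["T_tool_cam"]
    return s["tcp_pos"]+R@T[:3,3],R@T[:3,:3]@d
def wplane(s,c,u,v,z):
    o,d=wray(s,c,u,v);return o+d*(z-o[2])/d[2]
E
python3 - <<'E'
from h import *
s,c=pickle.load(open("w1.pkl","rb"))
for n,u,v,z in(("knobtop",314,253,.203),("knobbot",313,237,.153),("hub",277,257,.14),("hub",277,257,.16),("barL",371,130,.115),("barR",371,5,.115),("armL",367,126,.115),("armR",370,7,.115),("cFL",313,169,.118),("cFR",301,4,.118),("cBL",140,180,.118),("pedFL",310,286,.136),("pedBL",249,287,.136),("pedBR",245,215,.136),("bolt",276,180,.12)):
    print(n,wplane(s,c,u,v,z).round(4))
h=cv2.cvtColor(c["image"],cv2.COLOR_BGR2HSV);m=((h[...,0]<8)|(h[...,0]>172))&(h[...,1]>150)&(h[...,2]>60)
m[:215]=0;m[275:]=0;m[:,:290]=0;m[:,340:]=0
ys,xs=np.nonzero(m);print(xs.min(),xs.max(),ys.min(),ys.max())
S=pickle.load(open("scene0.pkl","rb"))
print(tri(wray(s,c,277,257),ray(S,240+158/4.5,210+112/4.5)))
print(tri(wray(s,c,367,126),ray(S,240+172/4.5,210+322/4.5)))
E
```

```text
knobtop [0.4706 0.1671 0.203 ]
knobbot [0.4713 0.1691 0.153 ]
hub [0.5033 0.1911 0.14  ]
hub [0.5013 0.1844 0.16  ]
barL [0.4189 0.079  0.115 ]
barR [ 0.4183 -0.0413  0.115 ]
armL [0.4226 0.0754 0.115 ]
armR [ 0.4193 -0.0392  0.115 ]
cFL [0.4712 0.1152 0.118 ]
cFR [ 0.4821 -0.0394  0.118 ]
cBL [0.6393 0.1206 0.118 ]
pedFL [0.474  0.2207 0.136 ]
pedBL [0.5311 0.2221 0.136 ]
pedBR [0.5312 0.1535 0.136 ]
bolt [0.5046 0.1248 0.12  ]
300 327 226 264
(array([0.5042    , 0.18372011, 0.15433771]), [np.float64(0.0034418336146333777), np.float64(0.003441833614633444)])
(array([0.42533945, 0.07375201, 0.11980324]), [np.float64(0.0027364908682658453), np.float64(0.002736490868265867)])
```

>>> play_rows:
  rows:
    - {"slide":[-0.02,0.01,0.3],"delta_rot":[0,0,0],"fingers":1}
    - {"slide":[0,0,0.3],"delta_rot":[0,0,0],"fingers":1}
    - {"slide":[0,0,0.225],"delta_rot":[0,0,0],"fingers":1}
    - {"slide":[0,0,0],"delta_rot":[0,0,0],"fingers":1}
    - {"slide":[0,0,0],"delta_rot":[0,0,0],"fingers":-1}
    - {"slide":[0,0,0],"delta_rot":[0,0,0],"fingers":-1}
    - {"slide":[0,0,0],"delta_rot":[0,0,0],"fingers":-1}
    - {"slide":[0,0,0],"delta_rot":[0,0,0],"fingers":-1}
  squeeze: 25

```text
time_s: 2.15
tcp_pos: [0.4712, 0.1682, 0.1724]
eef_rot: [-179.9, 0.0, -90.0]
contact_force: [0.4, 0.7, 0.5]
gripper_width: 0.0534
gripper_force: 0.0
```

>>> play_rows:
  rows:
    - {"slide":[0,0,0],"delta_rot":[0,0,0],"fingers":-1}
    - {"slide":[0,0,0],"delta_rot":[0,0,0],"fingers":-1}
    - {"slide":[0,0,0],"delta_rot":[0,0,0],"fingers":-1}
    - {"slide":[0,0,0],"delta_rot":[0,0,0],"fingers":-1}
    - {"slide":[0,0,0],"delta_rot":[0,0,0],"fingers":-1}
    - {"slide":[0,0,0],"delta_rot":[0,0,0],"fingers":-1}

```text
time_s: 2.9
tcp_pos: [0.4711, 0.1681, 0.1719]
eef_rot: [-180.0, 0.0, -90.0]
contact_force: [1.9, 1.5, -0.8]
gripper_width: 0.0208
gripper_force: 25.0
```

```bash
cat > arc.py <<'E'
import sys,numpy as np
# args: current commanded x,y, axis x,y, n rows, dtheta
x,y,ax,ay,n,dt=map(float,sys.argv[1:])
p=np.array([x,y]);a=np.arctan2(ay-y,ax-x)
for i in range(1,int(n)+1):
    t=a+i*dt;q=np.array([ax-.04*np.cos(t),ay-.04*np.sin(t)]);d=(q-p)/.15
    sl=np.round([-d[1],-d[0]],3);print(list(map(float,sl)),end=" ");p=p+.15*np.array([-sl[1],-sl[0]])
print("end",p.round(4),"ang",t)
E
python3 arc.py .4712 .1682 .506 .187 8 .25
```

```text
[0.056, -0.036] [0.042, -0.051] [0.029, -0.06] [0.014, -0.065] [-0.004, -0.066] [-0.019, -0.064] [-0.035, -0.057] [-0.048, -0.046] end [0.538 0.163] ang 2.4953112310764203
```

>>> play_rows:
  rows:
    - {"slide":[0.056,-0.036,0],"delta_rot":[0,0,0],"fingers":-1}
    - {"slide":[0.042,-0.051,0],"delta_rot":[0,0,0],"fingers":-1}
    - {"slide":[0.029,-0.06,0],"delta_rot":[0,0,0],"fingers":-1}
    - {"slide":[0.014,-0.065,0],"delta_rot":[0,0,0],"fingers":-1}
    - {"slide":[0,0,0],"delta_rot":[0,0,0],"fingers":-1}

```text
time_s: 3.52
tcp_pos: [0.5046, 0.1496, 0.1718]
eef_rot: [-179.9, 0.3, -90.0]
contact_force: [1.8, 13.1, -3.1]
gripper_width: 0.0213
gripper_force: 25.0
```

```bash
python3 arc.py .503 .147 .505 .1897 8 .25
```

```text
[-0.023, -0.067] [-0.022, -0.063] [-0.036, -0.056] [-0.049, -0.045] [-0.059, -0.031] [-0.064, -0.016] [-0.067, 0.0] [-0.064, 0.017] end [0.5421 0.2046] ang 3.523992126220082
```

>>> play_rows:
  rows:
    - {"slide":[-0.023,-0.067,0],"delta_rot":[0,0,0],"fingers":-1}
    - {"slide":[-0.022,-0.063,0],"delta_rot":[0,0,0],"fingers":-1}
    - {"slide":[-0.036,-0.056,0],"delta_rot":[0,0,0],"fingers":-1}
    - {"slide":[-0.049,-0.045,0],"delta_rot":[0,0,0],"fingers":-1}
    - {"slide":[-0.059,-0.031,0],"delta_rot":[0,0,0],"fingers":-1}
    - {"slide":[-0.064,-0.016,0],"delta_rot":[0,0,0],"fingers":-1}
    - {"slide":[-0.067,0,0],"delta_rot":[0,0,0],"fingers":-1}
    - {"slide":[0,0,0],"delta_rot":[0,0,0],"fingers":-1}

```text
time_s: 4.53
tcp_pos: [0.5444, 0.1955, 0.1718]
eef_rot: [180.0, -0.0, -90.0]
contact_force: [-3.5, -0.1, 3.1]
gripper_width: 0.0212
gripper_force: 25.0
```

```bash
python3 arc.py .5447 .195 .5048 .1897 37 .25
```

```text
[-0.064, 0.019] [-0.058, 0.032] [-0.049, 0.046] [-0.035, 0.056] [-0.021, 0.063] [-0.004, 0.066] [0.012, 0.066] [0.029, 0.06] [0.042, 0.051] [0.053, 0.04] [0.062, 0.025] [0.066, 0.009] [0.066, -0.008] [0.062, -0.024] [0.054, -0.038] [0.043, -0.051] [0.03, -0.06] [0.013, -0.065] [-0.003, -0.066] [-0.019, -0.064] [-0.035, -0.057] [-0.047, -0.046] [-0.058, -0.033] [-0.064, -0.019] [-0.066, -0.001] [-0.065, 0.014] [-0.059, 0.031] [-0.05, 0.044] [-0.037, 0.055] [-0.023, 0.062] [-0.006, 0.066] [0.01, 0.066] [0.026, 0.061] [0.04, 0.053] [0.053, 0.041] [0.06, 0.027] [0.066, 0.011] end [0.4649 0.1914] ang 6.2404663487844685
```

>>> play_rows:
  rows:
    - {"slide":[-0.064,0.019,0],"delta_rot":[0,0,0],"fingers":-1}
    - {"slide":[-0.058,0.032,0],"delta_rot":[0,0,0],"fingers":-1}
    - {"slide":[-0.049,0.046,0],"delta_rot":[0,0,0],"fingers":-1}
    - {"slide":[-0.035,0.056,0],"delta_rot":[0,0,0],"fingers":-1}
    - {"slide":[-0.021,0.063,0],"delta_rot":[0,0,0],"fingers":-1}
    - {"slide":[-0.004,0.066,0],"delta_rot":[0,0,0],"fingers":-1}
    - {"slide":[0.012,0.066,0],"delta_rot":[0,0,0],"fingers":-1}
    - {"slide":[0.029,0.06,0],"delta_rot":[0,0,0],"fingers":-1}

```text
time_s: 5.52
tcp_pos: [0.4825, 0.2233, 0.1718]
eef_rot: [-180.0, 0.0, -90.0]
contact_force: [1.7, -1.4, -0.5]
gripper_width: 0.0209
gripper_force: 25.0
```

>>> play_rows:
  rows:
    - {"slide":[0.042,0.051,0],"delta_rot":[0,0,0],"fingers":-1}
    - {"slide":[0.053,0.04,0],"delta_rot":[0,0,0],"fingers":-1}
    - {"slide":[0.062,0.025,0],"delta_rot":[0,0,0],"fingers":-1}
    - {"slide":[0.066,0.009,0],"delta_rot":[0,0,0],"fingers":-1}
    - {"slide":[0.066,-0.008,0],"delta_rot":[0,0,0],"fingers":-1}
    - {"slide":[0.062,-0.024,0],"delta_rot":[0,0,0],"fingers":-1}
    - {"slide":[0.054,-0.038,0],"delta_rot":[0,0,0],"fingers":-1}
    - {"slide":[0.043,-0.051,0],"delta_rot":[0,0,0],"fingers":-1}

```text
time_s: 6.52
tcp_pos: [0.4833, 0.156, 0.1718]
eef_rot: [-180.0, 0.0, -90.0]
contact_force: [2.4, 6.6, -3.0]
gripper_width: 0.021
gripper_force: 25.0
```

>>> play_rows:
  rows:
    - {"slide":[0.026,-0.06,0],"delta_rot":[0,0,0],"fingers":-1}
    - {"slide":[0.013,-0.065,0],"delta_rot":[0,0,0],"fingers":-1}
    - {"slide":[-0.003,-0.066,0],"delta_rot":[0,0,0],"fingers":-1}
    - {"slide":[-0.019,-0.064,0],"delta_rot":[0,0,0],"fingers":-1}
    - {"slide":[-0.033,-0.057,0],"delta_rot":[0,0,0],"fingers":-1}
    - {"slide":[-0.047,-0.046,0],"delta_rot":[0,0,0],"fingers":-1}
    - {"slide":[-0.058,-0.033,0],"delta_rot":[0,0,0],"fingers":-1}
    - {"slide":[-0.064,-0.019,0],"delta_rot":[0,0,0],"fingers":-1}

```text
time_s: 7.52
tcp_pos: [0.5444, 0.1843, 0.1718]
eef_rot: [180.0, -0.0, -90.0]
contact_force: [-3.0, -1.5, 5.4]
gripper_width: 0.0215
gripper_force: 25.0
```

>>> play_rows:
  rows:
    - {"slide":[-0.066,-0.001,0],"delta_rot":[0,0,0],"fingers":-1}
    - {"slide":[-0.065,0.014,0],"delta_rot":[0,0,0],"fingers":-1}
    - {"slide":[-0.059,0.031,0],"delta_rot":[0,0,0],"fingers":-1}
    - {"slide":[-0.05,0.044,0],"delta_rot":[0,0,0],"fingers":-1}
    - {"slide":[-0.037,0.055,0],"delta_rot":[0,0,0],"fingers":-1}
    - {"slide":[-0.023,0.062,0],"delta_rot":[0,0,0],"fingers":-1}
    - {"slide":[-0.006,0.066,0],"delta_rot":[0,0,0],"fingers":-1}
    - {"slide":[0.01,0.066,0],"delta_rot":[0,0,0],"fingers":-1}

```text
time_s: 8.52
tcp_pos: [0.4929, 0.2283, 0.1718]
eef_rot: [-180.0, 0.0, -90.0]
contact_force: [2.6, -2.5, 0.0]
gripper_width: 0.0215
gripper_force: 25.0
```

>>> play_rows:
  rows:
    - {"slide":[0.026,0.061,0],"delta_rot":[0,0,0],"fingers":-1}
    - {"slide":[0.04,0.053,0],"delta_rot":[0,0,0],"fingers":-1}
    - {"slide":[0.053,0.041,0],"delta_rot":[0,0,0],"fingers":-1}
    - {"slide":[0.06,0.027,0],"delta_rot":[0,0,0],"fingers":-1}
    - {"slide":[0.066,0.011,0],"delta_rot":[0,0,0],"fingers":-1}
    - {"slide":[0.02,0,0],"delta_rot":[0,0,0],"fingers":-1}
    - {"slide":[0,0,0],"delta_rot":[0,0,0],"fingers":-1}

```text
time_s: 9.4
tcp_pos: [0.4647, 0.1886, 0.1718]
eef_rot: [180.0, 0.0, -90.0]
contact_force: [-0.3, 1.8, -0.4]
gripper_width: 0.021
gripper_force: 25.0
```

>>> play_rows:
  rows:
    - {"slide":[0.02,0,0],"delta_rot":[0,0,0],"fingers":-1}
    - {"slide":[0.01,0,0],"delta_rot":[0,0,0],"fingers":-1}
    - {"slide":[0,0,0],"delta_rot":[0,0,0],"fingers":-1}

```text
time_s: 9.78
tcp_pos: [0.4649, 0.1881, 0.1719]
eef_rot: [-179.9, 0.4, -90.0]
contact_force: [-4.3, 18.9, -2.1]
gripper_width: 0.021
gripper_force: 25.0
```

>>> play_rows:
  rows:
    - {"slide":[-0.03,0,0],"delta_rot":[0,0,0],"fingers":0.2}
    - {"slide":[0,0,0],"delta_rot":[0,0,0],"fingers":0.2}
    - {"slide":[0,0,0],"delta_rot":[0,0,0],"fingers":0.2}
    - {"slide":[0,0,0],"delta_rot":[0,0,0],"fingers":0.2}
    - {"slide":[0,0,-0.1],"delta_rot":[0,0,0],"fingers":0.4}
    - {"slide":[0,0,-0.35],"delta_rot":[0,0,0],"fingers":0.4}
    - {"slide":[0,0,-0.35],"delta_rot":[0,0,0],"fingers":0.4}

```text
time_s: 10.65
tcp_pos: [0.4646, 0.1881, 0.2943]
eef_rot: [-180.0, -0.0, -90.0]
contact_force: [0.9, 0.5, -0.2]
gripper_width: 0.0612
gripper_force: 0.0
```

>>> play_rows:
  rows:
    - {"slide":[0.28,0.07,0],"delta_rot":[0,0,0],"fingers":0.4}
    - {"slide":[0.28,0.07,0],"delta_rot":[0,0,0],"fingers":0.4}
    - {"slide":[0.28,0.07,0],"delta_rot":[0,0,0],"fingers":0.4}
    - {"slide":[0.28,0.07,0],"delta_rot":[0,0,0],"fingers":0.4}
    - {"slide":[0,0,0],"delta_rot":[0,0,0],"fingers":0.4}
    - {"slide":[0,0,0],"delta_rot":[0,0,0],"fingers":0.4}

```text
time_s: 11.4
tcp_pos: [0.4229, 0.0204, 0.2927]
eef_rot: [-179.9, 0.0, -90.0]
contact_force: [-0.6, 0.8, -0.0]
gripper_width: 0.0619
gripper_force: 0.0
```

Run:
```python
from h import *
from plant import r
s=r.get_state();c=r.capture("wrist");cv2.imwrite("pics/w2.png",c["image"]);pickle.dump((s,c),open("w2.pkl","wb"))
print(s["tcp_pos"],s["eef_rot"],s["gripper_width"])
```

```text
[0.42289288 0.02042456 0.29273658] [-1.79922292e+02  3.36849843e-02 -9.00455153e+01] 0.06191941797549405
```

View pics/w2.png

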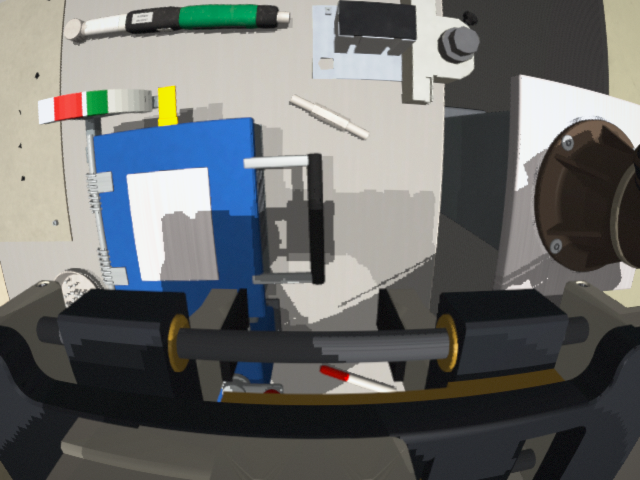

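Run:
```python
from h import *
s,c=pickle.load(open("w2.pkl","rb"))
for n,u,v in(("barR",315,154),("barL",317,283),("armR",315,162),("armL",317,279),("hingeR",92,135),("hingeL",100,290)):print(n,wplane(s,c,u,v,.115).round(4))
```

```text
barR [ 0.42  -0.043  0.115]
barL [0.418  0.0806 0.115 ]
armR [ 0.42   -0.0358  0.115 ]
armL [0.418  0.0764 0.115 ]
hingeR [ 0.6439 -0.0738  0.115 ]
hingeL [0.6588 0.0938 0.115 ]
```

>>> play_rows:
  rows:
    - {"slide":[0.006,0.026,0.3],"delta_rot":[0,0,0],"fingers":0}
    - {"slide":[0,0,0.3],"delta_rot":[0,0,0],"fingers":0}
    - {"slide":[0,0,0.2],"delta_rot":[0,0,0],"fingers":0}
    - {"slide":[0,0,0.25],"delta_rot":[0,0,0],"fingers":0}
    - {"slide":[0,0,0.25],"delta_rot":[0,0,0],"fingers":0}
    - {"slide":[0,0,0],"delta_rot":[0,0,0],"fingers":0}

```text
time_s: 12.2
tcp_pos: [0.4172, 0.0195, 0.0949]
eef_rot: [179.7, -0.2, -89.9]
contact_force: [-0.0, -0.2, 0.2]
gripper_width: 0.0439
gripper_force: 0.0
```

>>> play_rows:
  rows:
    - {"slide":[0,0,0],"delta_rot":[0,0,0],"fingers":-1}
    - {"slide":[0,0,0],"delta_rot":[0,0,0],"fingers":-1}
    - {"slide":[0,0,0],"delta_rot":[0,0,0],"fingers":-1}
    - {"slide":[0,0,0],"delta_rot":[0,0,0],"fingers":-1}
    - {"slide":[0,0,0],"delta_rot":[0,0,0],"fingers":-1}
    - {"slide":[0,0,0],"delta_rot":[0,0,0],"fingers":-1}
  squeeze: 25

```text
time_s: 12.95
tcp_pos: [0.4201, 0.02, 0.0976]
eef_rot: [-179.9, 0.0, -90.0]
contact_force: [5.5, -1.3, 1.6]
gripper_width: 0.0132
gripper_force: 24.9
```

```bash
cat > lift.py <<'E'
import sys,numpy as np
# commanded bar-angle steps: print tool slide [y,z] per row
for a in (np.arange(0,1.16,.0575),):
    p=np.c_[-.225*np.cos(a),.225*np.sin(a)];d=np.diff(p,axis=0)/.15
    for i,q in enumerate(d):print(i,a[i+1].round(3),(-q).round(3))
E
python3 lift.py
```

```text
0 0.058 [-0.002 -0.086]
1 0.115 [-0.007 -0.086]
2 0.173 [-0.012 -0.085]
3 0.23 [-0.017 -0.084]
4 0.288 [-0.022 -0.083]
5 0.345 [-0.027 -0.082]
6 0.402 [-0.031 -0.08 ]
7 0.46 [-0.036 -0.078]
8 0.518 [-0.04  -0.076]
9 0.575 [-0.045 -0.074]
10 0.633 [-0.049 -0.071]
11 0.69 [-0.053 -0.068]
12 0.748 [-0.057 -0.065]
13 0.805 [-0.06  -0.062]
14 0.862 [-0.064 -0.058]
15 0.92 [-0.067 -0.054]
16 0.978 [-0.07 -0.05]
17 1.035 [-0.073 -0.046]
18 1.092 [-0.075 -0.042]
19 1.15 [-0.078 -0.037]
```

>>> play_rows:
  rows:
    - {"slide":[0,-0.002,-0.086],"delta_rot":[0,0,0],"fingers":-1}
    - {"slide":[0,-0.007,-0.086],"delta_rot":[0,0,0],"fingers":-1}
    - {"slide":[0,-0.012,-0.085],"delta_rot":[0,0,0],"fingers":-1}
    - {"slide":[0,-0.017,-0.084],"delta_rot":[0,0,0],"fingers":-1}
    - {"slide":[0,0,0],"delta_rot":[0,0,0],"fingers":-1}

```text
time_s: 13.58
tcp_pos: [0.4262, 0.0201, 0.1488]
eef_rot: [-179.8, 0.1, -90.0]
contact_force: [10.7, -1.7, -6.7]
gripper_width: 0.0132
gripper_force: 25.0
```

>>> play_rows:
  rows:
    - {"slide":[0,-0.032,-0.083],"delta_rot":[0,0,0],"fingers":-1}
    - {"slide":[0,-0.027,-0.082],"delta_rot":[0,0,0],"fingers":-1}
    - {"slide":[0,-0.031,-0.08],"delta_rot":[0,0,0],"fingers":-1}
    - {"slide":[0,-0.036,-0.078],"delta_rot":[0,0,0],"fingers":-1}
    - {"slide":[0,-0.04,-0.076],"delta_rot":[0,0,0],"fingers":-1}
    - {"slide":[0,-0.045,-0.074],"delta_rot":[0,0,0],"fingers":-1}
    - {"slide":[0,0,0],"delta_rot":[0,0,0],"fingers":-1}

```text
time_s: 14.45
tcp_pos: [0.4548, 0.0207, 0.2188]
eef_rot: [179.8, 0.1, -90.0]
contact_force: [-3.9, 8.6, -1.6]
gripper_width: 0.0134
gripper_force: 24.8
```

>>> play_rows:
  rows:
    - {"slide":[-0.006,-0.049,-0.071],"delta_rot":[0,0,0],"fingers":-1}
    - {"slide":[0,-0.053,-0.068],"delta_rot":[0,0,0],"fingers":-1}
    - {"slide":[0,-0.057,-0.065],"delta_rot":[0,0,0],"fingers":-1}
    - {"slide":[0,-0.06,-0.062],"delta_rot":[0,0,0],"fingers":-1}
    - {"slide":[0,-0.064,-0.058],"delta_rot":[0,0,0],"fingers":-1}
    - {"slide":[0,0,0],"delta_rot":[0,0,0],"fingers":-1}
    - {"slide":[0,0,0],"delta_rot":[0,0,0],"fingers":-1}

```text
time_s: 15.32
tcp_pos: [0.4961, 0.0212, 0.268]
eef_rot: [179.8, 0.1, -90.0]
contact_force: [-11.3, 7.9, 10.4]
gripper_width: 0.013
gripper_force: 25.2
```

Run:
```python
from h import *
from plant import r
s=r.get_state();print(s["contact_force"],s["gripper_force"],s["moment"])
c=r.capture("scene");cv2.imwrite("pics/s2.png",cv2.resize(c["image"][180:330,240:440],None,fx=4,fy=4,interpolation=cv2.INTER_CUBIC))
```

```text
[-11.32838246   7.87815635  10.41309963] 25.172036290168762 [2.85514452 4.20478951 0.22679927]
```

View pics/s2.png

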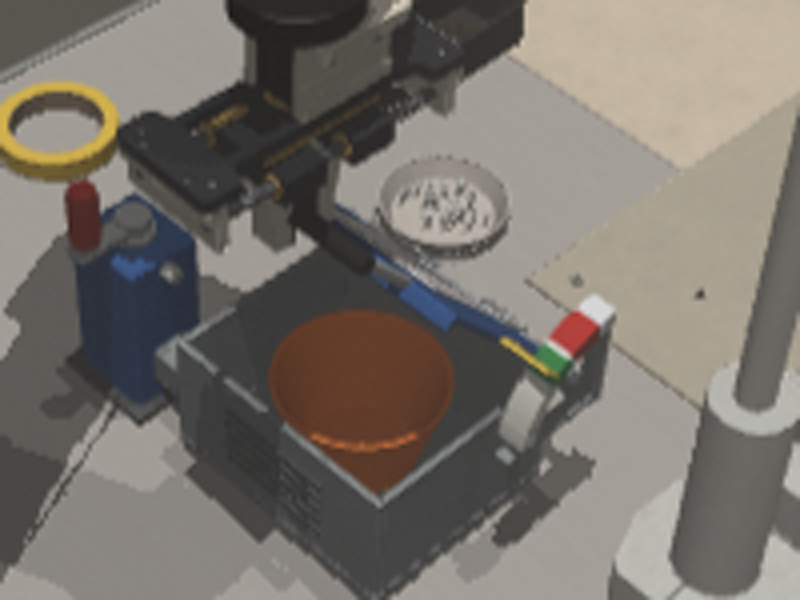

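>>> play_rows:
  rows:
    - {"slide":[-0.006,-0.057,-0.064],"delta_rot":[0,0,0],"fingers":-1}
    - {"slide":[0,-0.07,-0.055],"delta_rot":[0,0,0],"fingers":-1}
    - {"slide":[0,-0.073,-0.046],"delta_rot":[0,0,0],"fingers":-1}
    - {"slide":[0,-0.075,-0.042],"delta_rot":[0,0,0],"fingers":-1}
    - {"slide":[0,0,0],"delta_rot":[0,0,0],"fingers":-1}

```text
time_s: 16.0
tcp_pos: [0.5414, 0.0219, 0.2998]
eef_rot: [-179.9, 0.0, -90.0]
contact_force: [-2.1, 5.6, 3.3]
gripper_width: 0.0135
gripper_force: 25.1
```

>>> play_rows:
  rows:
    - {"slide":[0,-0.078,-0.038],"delta_rot":[0,0,0],"fingers":-1}
    - {"slide":[0,-0.04,-0.017],"delta_rot":[0,0,0],"fingers":-1}
    - {"slide":[0,0,0],"delta_rot":[0,0,0],"fingers":-1}
    - {"slide":[0,0,0],"delta_rot":[0,0,0],"fingers":-1}
    - {"slide":[0,0,0],"delta_rot":[0,0,0],"fingers":-1}

```text
time_s: 16.62
tcp_pos: [0.5585, 0.0222, 0.3075]
eef_rot: [-179.9, 0.1, -90.0]
contact_force: [-0.9, 5.5, 1.5]
gripper_width: 0.013
gripper_force: 25.2
```

Run:
```python
from h import *
from plant import r
c=r.capture("scene");cv2.imwrite("pics/s3.png",cv2.resize(c["image"][230:300,340:410],None,fx=8,fy=8,interpolation=cv2.INTER_CUBIC))
```

```text
(no output)
```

View pics/s3.png

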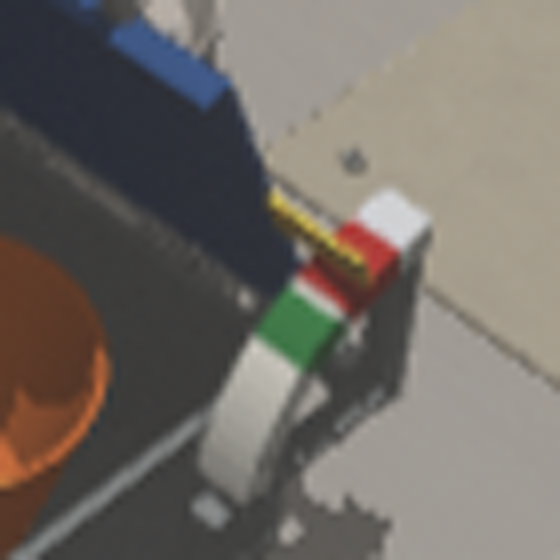

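>>> play_rows:
  rows:
    - {"slide":[0,0.081,0.036],"delta_rot":[0,0,0],"fingers":-1}
    - {"slide":[0,0.078,0.041],"delta_rot":[0,0,0],"fingers":-1}
    - {"slide":[0,0.077,0.046],"delta_rot":[0,0,0],"fingers":-1}
    - {"slide":[0,0.073,0.05],"delta_rot":[0,0,0],"fingers":-1}
    - {"slide":[0,0.07,0.054],"delta_rot":[0,0,0],"fingers":-1}
    - {"slide":[0,0,0],"delta_rot":[0,0,0],"fingers":-1}
    - {"slide":[0,0,0],"delta_rot":[0,0,0],"fingers":-1}
    - {"slide":[0,0,0],"delta_rot":[0,0,0],"fingers":-1}

```text
time_s: 17.68
tcp_pos: [0.5004, 0.0206, 0.273]
eef_rot: [179.9, -0.1, -90.0]
contact_force: [-3.8, -5.1, 1.9]
gripper_width: 0.0133
gripper_force: 24.9
```

Run:
```python
from h import *
from plant import r
c=r.capture("scene");cv2.imwrite("pics/s4.png",cv2.resize(c["image"][200:300,260:410],None,fx=5,fy=5,interpolation=cv2.INTER_CUBIC))
s=r.get_state();print(s["tcp_pos"],s["gripper_force"],s["contact_force"],s["qd"].round(2))
```

```text
[0.50038448 0.02065601 0.27304169] 24.90370899438858 [-2.38709229 -4.76009119  1.5826068 ] [-0.1  -0.05  0.12 -0.1  -0.06 -0.02]
```

View pics/s4.png

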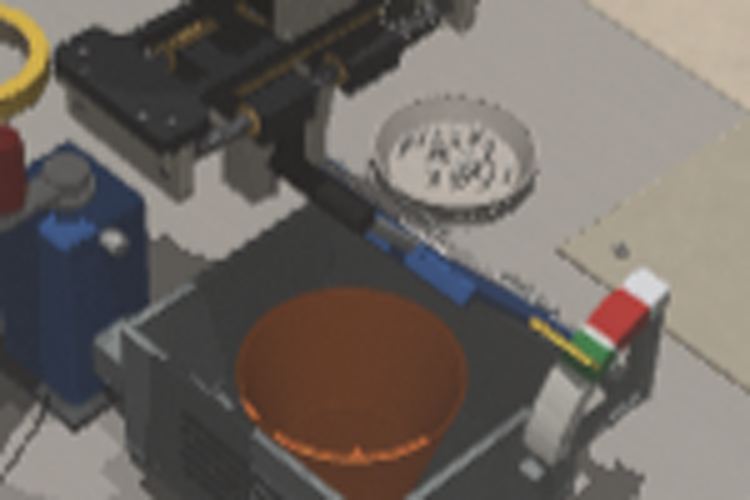

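The pointer is in the middle of the green band at about (588,350), and the fingers are still on the bar. I'll let it settle, then hand in.

>>> play_rows:
  rows:
    - {"slide":[0,0,0],"delta_rot":[0,0,0],"fingers":-1}
    - {"slide":[0,0,0],"delta_rot":[0,0,0],"fingers":-1}
    - {"slide":[0,0,0],"delta_rot":[0,0,0],"fingers":-1}
    - {"slide":[0,0,0],"delta_rot":[0,0,0],"fingers":-1}

```text
time_s: 18.23
tcp_pos: [0.5004, 0.0206, 0.2731]
eef_rot: [179.9, -0.1, -90.0]
contact_force: [-3.2, -5.1, 2.3]
gripper_width: 0.013
gripper_force: 24.9
```

```bash
python3 -c "
from plant import r
print(r.close_job())"
```

```text
the job is handed in; nothing more can be done
None
```

I handed the job in at about 18 s, but no verdict came back: I turned the crank to its stop, raised the cover to about 1.18 rad (red band), then eased it back to about 0.88 rad (green band), where the arm still holds it steady by the bar.

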